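# Seat the palette cup, open the twist-lid jar of unknown thread and hold its lid

### The job

Get the paint rack ready: first put the small ceramic cup that is lying hollow side up into the round pocket of the wooden rack, hollow side still up, fully down in the pocket, and let go of it. Then open the jar next to that pocket (the middle one of the rack): nobody remembers whether its twist lid loosens to the left or to the right, so try both ways, and lift the lid off and finish still holding it in the gripper, level and still, at least 5 cm above the jar. Leave everything else, including the other jar's lid and the upside-down cup, where it is.

Things in the scene. Friction and masses are not known exactly. Their poses are not given: they have to be found in the camera images.
- rack: Pale wooden rack block, fixed, 100 (x) x 330 (y) x 55 mm tall. Origin on the underside, below the middle jar; x across the block, y along the row (-165 to +165 mm), z up. Along y: other jar at -115 mm, the jar to open at 0, round pocket at +110 mm. Both jars are white ceramic, fixed, 67 mm across, and stand 30 mm above the block top.
- pocket (a point): Centre of the flat floor of the round pocket in the rack's top: 56 mm across, 6 mm deep; floor 49 mm above the shelf, block top 55 mm above the shelf. Axes as the rack.
- jar_mouth (a point): Rim centre of the jar to open, 85 mm above the shelf; axes as the rack. Its closed lid meets a hard stop within 0.15 rad one way and turns easily the other way; which way loosens varies from run to run and cannot be seen. Turned 0.9 to 2.0 rad (best 1.2 to 1.5) that way, it lifts straight off; it does not rise as it turns. Play about 2 mm up, 3 mm sideways.
- lid: White ceramic twist lid (loose, about 90 g) of the middle jar: disc 66 mm across, 7 mm thick, with an upright finger bar on top, 46 mm long (lid x), 14 mm thick (lid y), from 7 to 33 mm above the origin. Origin: centre of the disc's underside, which rests on the jar's rim; z up. A 22 mm stem with two lugs goes 20 mm down into the jar. Closed, the bar lies across the rack (along rack x).
- lid_other: Identical lid of the other jar, at the end of the rack away from the pocket; same origin and axes. To be left alone.
- cup: Small white ceramic palette cup, lying hollow side up on the shelf beside the rack: round, 51 mm across (47 mm at the foot), 20 mm tall, wall 3 mm, floor 4 mm, 50 g. Origin at the centre of its underside, z towards the hollow side.
- cup_flipped: An identical cup lying upside down (flat foot on top). Origin at the centre of the face it lies on, z up. To be left alone.
- die0: Black stone die, 18 mm, with white pips; origin at the centre of its underside at the start. To be left alone.
- die1: As die0.
- die2: As die0.
- die3: As die0.
- terrain: Green stepped polystyrene terrain block, 70 x 60 x 63 mm, origin at the centre of its underside. To be left alone.
- clip: Steel binder clip, 41 mm wide, lying on the shelf; origin on its underside. To be left alone.

How it is judged:
By the outcome, as a careful person would: the job done as asked, in the order asked, and still so for the second after the job is handed in, while the arm keeps its last pose, push and grip.
It also fails if it takes over 58 s, if anything falls off the work surface, if the arm or the gripper's body presses on something with over 40 N, if the wrist force passes 120 N, or if a joint passes its speed limit or range.

### The arm

A 6-joint arm with a two-finger parallel gripper is mounted at the origin on the work surface. World frame = base frame: x ahead of the robot, y to its left, z up, the work surface at z = 0. Lengths are in m, angles in rad, forces in N, time in s.
With the tool pointing down it reaches from about 0.3 to 0.825 m from the base axis. Payload 5.4 kg.
Tool frame: the origin (TCP) lies at the very end of the fingers, on their centre line; the grasp point (between the pads) lies 19 mm behind it; z points along the fingers, y is the line along which they close (so a half turn about z gives the same grasp; the last joint's range is limited). The gripper opens to 92 mm and grips with 3 to 60 N. Pads are 20 mm wide; open, the fingers measure 128 mm over their backs; the gripper's body (75 mm by 189 mm) begins 69 mm behind the grasp point.
Start: joints at [1.126, 0.158, 1.597, -0, 1.386, -0.21], TCP at [0.134, 0.559, 0.215] pointing down, gripper open.
Joint ranges: [-2.91, 2.91], [-0.94, 2.29], [0.18, 2.7], [-1.29, 4.43], [0.17, 2.64], [-3, 3]. Speed limits (rad/s): [2.57, 2.57, 3.14, 3.14, 3.14, 3.14].

### API

Orientations are given as a rotation vector (axis times angle).
In Python, from workcell import bot gives the robot as it stands. Calls block until the motion is done:
- bot.goto(position, orientation): joint-space move of the TCP to a pose.
- bot.line_to(position, rot=None, max_speed=0.15): straight line of the TCP; rot=None keeps the orientation; max_speed is the mean speed in m/s.
- bot.set_joints(angles): joint-space move.
- bot.set_gripper(opening, newtons=None): opening from 0.0 (shut) to 1.0 (fully open); newtons is the grip in N (None keeps the last); returns when the fingers have stopped.
- bot.hold(seconds).
- bot.inverse_kinematics(position, orientation): joint angles nearest the present ones, or None.
- bot.read_camera(name): name is "side" or "top" or "wrist"; returns a dict with "pixels" (480x640x3 uint8, blue, green, red), "fx", "fy", "cx", "cy" (pixels), "k1" (the pictures are not rectified: a ray, as slopes to the right and down, at radius r is drawn at 1 + k1 r^2 times it, then the intrinsics apply), "R" (3x3) and "t" (3): a world point X has camera coordinates R X + t. Camera axes: x right, y down, z forward; pixel columns grow to the right and rows downward; lengths in m; the calibration is good to about 2 mm. A picture is of the moment at which its call begins. There is no depth.
A pose or a line that the arm cannot do raises bot.MotionError and nothing moves.
- bot.job_done(): hands the job in; it is judged then, once.
Readings, each from a call of its own:
- bot.current_clock(): time.
- bot.current_joints(): joint angles.
- bot.current_joint_vel(): joint speeds.
- bot.current_effort(): joint torques, N m.
- bot.current_ee_pos(): TCP position.
- bot.current_tool_rot(): TCP orientation.
- bot.current_contact_force(): force on the tool from outside, world axes, zero at the start.
- bot.current_ft_torque(): the same for the moment, N m.
- bot.current_opening(): opening from 0.0 (shut) to 1.0 (fully open).
- bot.current_grip_force(): force on a finger pad.
Only numpy, scipy, OpenCV 4.12 (cv2) and the standard library are available. Lean on these libraries where they do the work, as an engineer would, in place of code of your own. Each camera call takes 0.05 s, during which the arm holds its last target. There are 200 camera calls.

## Working session

There is one attempt and no reset: what is moved stays moved. The work goes in short steps, each a Python script; the robot and the scene stay as the last script left them, time stands still between calls to the robot, and variables do not carry over. Pictures are saved under pics/ and viewed, at most 10 in all, crops included, and the job is handed in when it is done.

```bash
mkdir -p pics; ls; cat > h.py <<'E'
import numpy as np, cv2
from scipy.spatial.transform import Rotation as Ro
from workcell import bot
def snap(name,fn=None):
    c=bot.read_camera(name)
    if fn: cv2.imwrite('pics/'+fn,c['pixels'])
    return c
def K(c): return np.array([[c['fx'],0,c['cx']],[0,c['fy'],c['cy']],[0,0,1.]]), np.array([c['k1'],0,0,0,0.])
def ray(c,uv,z):
    k,d=K(c); n=cv2.undistortPoints(np.array(uv,float).reshape(-1,1,2),k,d).reshape(-1,2)
    R=np.array(c['R']);t=np.array(c['t']); o=-R.T@t
    D=np.c_[n,np.ones(len(n))]@R
    return o+D*((z-o[2])/D[:,2])[:,None]
def proj(c,X):
    k,d=K(c); return cv2.projectPoints(np.array(X,float).reshape(-1,1,3),cv2.Rodrigues(np.array(c['R']))[0],np.array(c['t']),k,d)[0].reshape(-1,2)
def down(yaw): # tool z down, tool y (closing line) at world angle yaw+90deg
    return (Ro.from_euler('z',yaw)*Ro.from_euler('x',np.pi)).as_rotvec()
E
python3 - <<'E'
from h import *
for n in('top','side','wrist'):
    c=snap(n,n+'0.png'); R=np.array(c['R']);print(n,-R.T@np.array(c['t']),R[2],c['fx'],c['k1'])
print(bot.current_tool_rot(),down(0),bot.current_clock())
a=[cv2.imread(f'pics/{n}0.png') for n in('top','side')]
E
```

```text
pics
top [0.3602113  0.02767589 1.28363291] [ 0.1941717  -0.00627431 -0.98094749] 573.1022924297803 0.05483173234887198
side [ 0.48262039 -1.11451744  0.75737018] [ 0.07739271  0.85332441 -0.51560432] 524.6400571743445 -0.14953627522011542
wrist [0.05988361 0.57713927 0.38310569] [ 0.26083467 -0.06492816 -0.9631976 ] 384.6862534996944 -0.041324478233330714
[-3.67971023e-01 -3.11950639e+00  2.23045774e-03] [3.14159265 0.         0.        ] 0.15
```

View pics/top0.png

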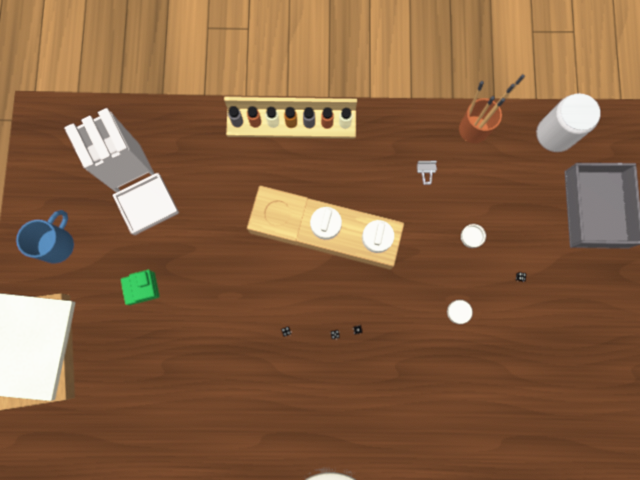

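View pics/side0.png

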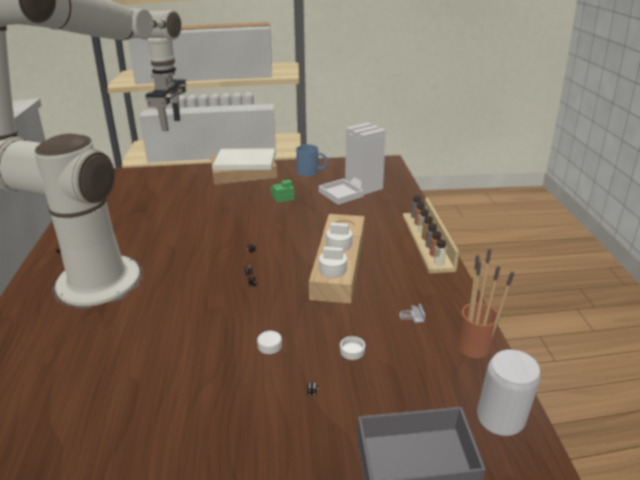

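The top view shows the hollow-up cup at (473,236), the flipped cup at (460,312), the rack from (250,210) to (400,245) with its pocket at (279,212), the middle lid at (326,222) and the other lid at (378,236). The side view confirms which cup is hollow: (352,347) is hollow and (269,342) is flipped.

```bash
cat >> h.py <<'E'
def whites(c,box,thr=150):
    im=c['pixels']; hsv=cv2.cvtColor(im,cv2.COLOR_BGR2HSV)
    m=((hsv[...,1]<60)&(hsv[...,2]>thr)).astype(np.uint8); z=np.zeros_like(m); x0,y0,x1,y1=box; z[y0:y1,x0:x1]=m[y0:y1,x0:x1]
    cs=cv2.findContours(z,cv2.RETR_EXTERNAL,cv2.CHAIN_APPROX_NONE)[0]
    return max(cs,key=cv2.contourArea).reshape(-1,2).astype(float)
def wood(c,box):
    hsv=cv2.cvtColor(c['pixels'],cv2.COLOR_BGR2HSV)
    m=((hsv[...,2]>140)&(hsv[...,0]<30)).astype(np.uint8); z=np.zeros_like(m); x0,y0,x1,y1=box; z[y0:y1,x0:x1]=m[y0:y1,x0:x1]
    z=cv2.morphologyEx(z,cv2.MORPH_CLOSE,np.ones((5,5)))
    cs=cv2.findContours(z,cv2.RETR_EXTERNAL,cv2.CHAIN_APPROX_NONE)[0]
    return max(cs,key=cv2.contourArea).reshape(-1,2).astype(float)
E
python3 - <<'E'
from h import *
def circ(P): return cv2.minEnclosingCircle(P[:,:2].astype(np.float32))
t=snap('top');s=snap('side')
for n,c,b in(('top cup',t,(450,215,500,260)),('top flip',t,(435,290,485,335)),('side cup',s,(330,330,375,362)),('side flip',s,(250,325,290,357))):
    P=ray(c,whites(c,b),.02); print(n,cv2.fitEllipse(P[:,:2].astype(np.float32)*1000))
P=ray(t,wood(t,(230,175,420,275)),.055); print('rack',cv2.minAreaRect(P[:,:2].astype(np.float32)*1000))
for b in((305,200,346,242),(360,215,398,255)):
    P=ray(t,whites(t,b,190),.092); print('lid',cv2.fitEllipse(P[:,:2].astype(np.float32)*1000))
q=[(263,186),(403,221),(394,266),(248,230)]
print(ray(t,q,.055)[:,:2])
E
```

```text
top cup ((611.3125, -314.2624206542969), (51.08613586425781, 54.908756256103516), 23.297515869140625)
top flip ((441.46868896484375, -277.98162841796875), (50.49535369873047, 53.66671371459961), 10.084236145019531)
side cup ((609.5811157226562, -323.2230224609375), (49.59144592285156, 65.17041015625), 167.00648498535156)
side flip ((440.166259765625, -289.22003173828125), (48.24891662597656, 67.85414123535156), 176.0325927734375)
rack ((620.5517578125, 18.656936645507812), (332.9855651855469, 108.02622985839844), 75.71788787841797)
lid ((621.8619995117188, 17.561790466308594), (65.66719818115234, 66.7724380493164), 56.57868194580078)
lid ((594.2467041015625, -93.23542785644531), (64.86668395996094, 68.15868377685547), 38.145835876464844)
[[ 0.70981172  0.15670157]
 [ 0.6343727  -0.15290681]
 [ 0.53449097 -0.13189628]
 [ 0.60981529  0.18625723]]
```

```bash
python3 - <<'E'
from h import *
y0=np.deg2rad(-14)
for nm,p in(('cup',(.611,-.316,.1)),('pocket',(.648,.124,.1)),('lid',(.622,.0175,.1))):
    for yw in (76,-104,166,-14,121,-59):
        q=bot.inverse_kinematics(p,down(np.deg2rad(yw))); print(nm,yw,None if q is None else np.round(q,2))
bot.goto((.56,.05,.26),down(np.deg2rad(166)))
snap('wrist','w1.png')
bot.goto((.56,-.32,.20),down(np.deg2rad(166)))
snap('wrist','w2.png'); print(bot.current_clock(),bot.current_joints())
cv2.imwrite('pics/w12.png',cv2.resize(np.hstack([cv2.imread('pics/w1.png'),cv2.imread('pics/w2.png')]),(800,300)))
E
```

```text
cup 76 [-0.65  0.54  1.35 -0.    1.26 -0.41]
cup -104 [-0.65  0.54  1.35  0.    1.26  2.73]
cup 166 [-0.65  0.54  1.35  0.    1.26 -1.98]
cup -14 [-0.65  0.54  1.35  0.    1.26  1.16]
cup 121 [-0.65  0.54  1.35  0.    1.26 -1.19]
cup -59 [-0.65  0.54  1.35 -0.    1.26  1.95]
pocket 76 [ 0.01  0.47  1.44 -0.    1.23  0.25]
pocket -104 [ 0.01  0.47  1.44  0.    1.23 -2.89]
pocket 166 [ 0.01  0.47  1.44  0.    1.23 -1.32]
pocket -14 [0.01 0.47 1.44 0.   1.23 1.82]
pocket 121 [ 0.01  0.47  1.44 -0.    1.23 -0.53]
pocket -59 [ 0.01  0.47  1.44 -0.    1.23  2.61]
lid 76 [-0.17  0.38  1.56 -0.    1.2   0.08]
lid -104 None
lid 166 [-0.17  0.38  1.56  0.    1.2  -1.49]
lid -14 [-0.17  0.38  1.56  0.    1.2   1.65]
lid 121 [-0.17  0.38  1.56 -0.    1.2  -0.71]
lid -59 [-0.17  0.38  1.56 -0.    1.2   2.43]
4.1167 [-7.03969612e-01  3.46269366e-01  1.40126835e+00  3.57389846e-04
  1.39349589e+00 -2.03230175e+00]
```

View pics/w12.png

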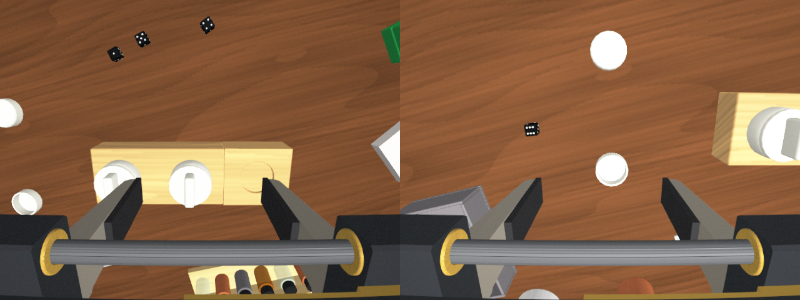

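Wrist view 1 shows the middle lid at about (304,290) full-res, with its bar square to the image rows. The pocket is at about (413,283), partly behind a finger. Wrist view 2 shows the hollow cup at about (339,270), clear of neighbours.

```bash
python3 - <<'E'
from h import *
# cup from wrist at this pose
c=snap('wrist')
P=ray(c,whites(c,(300,235,385,310),170),.02); print('cup',cv2.fitEllipse(P[:,:2].astype(np.float32)*1000))
# second wrist view of rack nearer, over the pocket, fingers not covering
bot.goto((.575,.09,.24),down(np.deg2rad(166)))
c=snap('wrist','w3.png')
x=ray(c,wood(c,(0,150,639,345)),.055);print(cv2.minAreaRect(x[:,:2].astype(np.float32)*1000))
for nm,X in(('pocketrim',(.6484,.1243,.055)),('lid',(.6219,.0176,.092)),('barTop',(.6219,.0176,.118))): print(nm,proj(c,X))
im=c['pixels'].copy()
a=np.linspace(0,6.28,60)
d=lambda cx,cy,z,r:[cv2.circle(im,tuple(int(round(v)) for v in p),1,(0,0,255),-1) for p in proj(c,np.c_[cx+r*np.cos(a),cy+r*np.sin(a),0*a+z])]
d(.6484,.1243,.055,.028); d(.6219,.0176,.092,.033)
cv2.imwrite('pics/w3o.png',im)
E
```

```text
cup ((609.0664672851562, -315.1343688964844), (49.50864028930664, 54.76539993286133), 83.25032043457031)
((618.5765991210938, 14.93603515625), (337.0580139160156, 117.5573501586914), 76.40962219238281)
pocketrim [[375.36037371 285.6477757 ]]
lid [[257.59973256 300.97136665]]
barTop [[252.47985192 313.6296119 ]]
```

View pics/w3o.png

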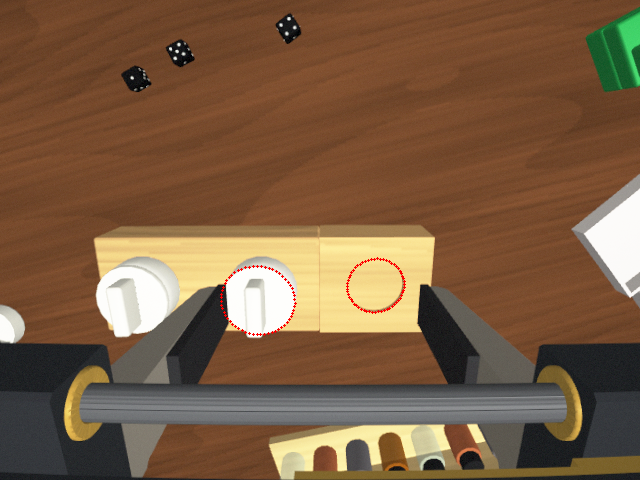

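The overlay shows the middle lid disc about 3 px to the right of the projected circle, with the pocket arc roughly matching. I'll take one better-centred view to refine both.

```bash
python3 - <<'E'
from h import *
bot.goto((.65,.08,.22),down(np.deg2rad(166)))
c=snap('wrist','w4.png'); t=snap('top')
def crop(c,X,h,s):
    u,v=np.round(proj(c,X)[0]).astype(int); im=c['pixels'].copy()[v-h:v+h,u-h:u+h]; im=cv2.resize(im,None,fx=s,fy=s,interpolation=cv2.INTER_CUBIC)
    im=cv2.normalize(im,None,0,255,cv2.NORM_MINMAX); print(u-h,v-h); return im
a=crop(c,(.6484,.1243,.055),50,4);b=crop(t,(.6484,.1243,.055),25,8)
for im,cc,h,s in((a,c,50,4),(b,t,25,8)):
    for x in range(0,400,10*s): cv2.line(im,(x,0),(x,6),(0,0,255),1); cv2.line(im,(0,x),(6,x),(0,0,255),1)
cv2.imwrite('pics/pk.png',np.hstack([a,b]))
E
```

```text
322 165
252 188
```

View pics/w4.png

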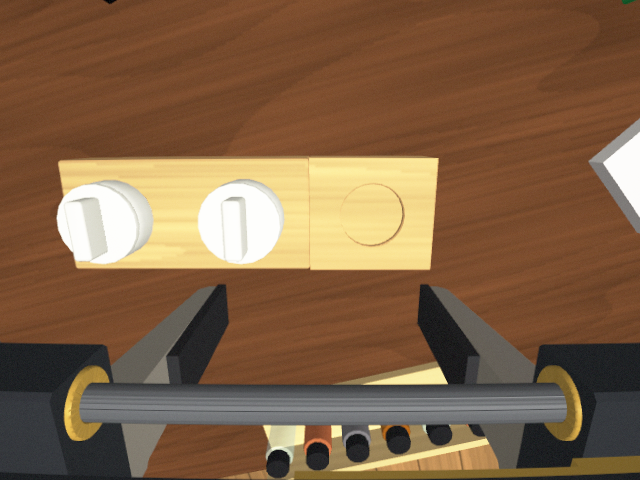

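View pics/pk.png

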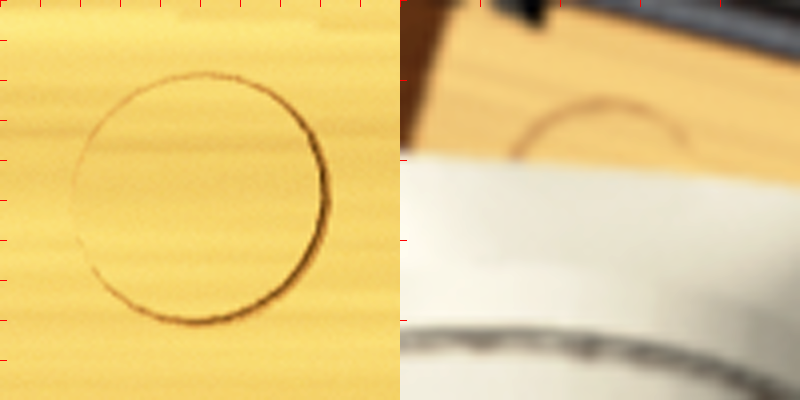

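The wrist view shows the pocket circle cleanly, centred at about (372,214.6). Block corners are at (61,160), (437,158), (431,269) and (77,268), and the middle lid's disc runs from about x=198 to 280.

```bash
python3 - <<'E'
from h import *
c=snap('wrist')
print('pocket',ray(c,[(372.1,214.6)],.055))
q=ray(c,[(61,160.5),(437,158),(431,269),(77,267.5)],.055)[:,:2];print(q,q.mean(0),np.linalg.norm(q-np.roll(q,1,0),axis=0),[np.linalg.norm(q[i]-q[(i+1)%4]) for i in range(4)])
e=(q[1]-q[0]+q[2]-q[3]);yaw=np.degrees(np.arctan2(e[1],e[0]));print('row angle',yaw)
e/=np.linalg.norm(e); P=ray(c,[(372.1,214.6)],.055)[0,:2]; print('jar from pocket',P-.11*e,'from ctr')
L=P-.11*e
for nm,X in(('disc left',(*(L-.033*e),.092)),('barL',(*(L-.007*e),.118)),('barR',(*(L+.007*e),.118))):print(nm,proj(c,X))
g=cv2.cvtColor(c['pixels'],cv2.COLOR_BGR2GRAY);print(g[215,190:290:2]);print(g[202,215:255])
E
```

```text
pocket [[0.64840964 0.12520718 0.055     ]]
[[ 0.53590342 -0.1259094 ]
 [ 0.61382641  0.18937362]
 [ 0.7112347   0.16732467]
 [ 0.63031708 -0.15180547]] [0.6228204  0.01974585] [0.17613054 0.44989354] [np.float64(0.3247697312259767), np.float64(0.09987257604928469), np.float64(0.3292289668420086), np.float64(0.09790068649125355)]
row angle 75.94358604714188
jar from pocket [0.62169315 0.0185009 ] from ctr
disc left [[197.45709544 223.38923571]]
barL [[221.71716209 230.85854238]]
barR [[240.89128334 230.85139369]]
[227 229 228 228 249 254 254 254 254 254 254 254 254 254 254 247 238 253
 253 253 254 254 254 254 251 225 221 218 252 254 254 254 254 254 254 254
 254 254 254 254 254 254 254 254 238 233 221 228 228 228]
[254 254 254 254 254 250 232 237 249 251 251 251 251 250 251 251 251 252
 252 251 251 249 244 227 218 218 220 220 221 218 250 254 254 254 254 254
 254 254 254 254]
```

```bash
python3 - <<'E'
from h import *
r=np.deg2rad
F=lambda:(np.round(bot.current_contact_force(),1),round(bot.current_opening()*92,1),round(bot.current_grip_force(),1),np.round(bot.current_ee_pos(),4))
C=(.610,-.315)
bot.goto((*C,.10),down(r(166)))
bot.line_to((*C,.009)); print(F())
bot.set_gripper(.45,3); print('c1',F())
bot.set_gripper(.8); bot.line_to((*C,.04)); bot.goto((*C,.04),down(r(76))); bot.line_to((*C,.009))
bot.set_gripper(.3,15); print('c2',F())
bot.line_to((*C,.15)); print(F(),bot.current_clock())
snap('wrist','g1.png')
E
```

```text
(array([-0.1, -0.3,  0.5]), 92.1, 0.0, array([ 0.6108, -0.3153,  0.0101]))
c1 (array([ 0.2, -0. , -0. ]), 50.4, 3.0, array([ 0.61  , -0.315 ,  0.0091]))
c2 (array([0.8, 0.3, 2.6]), 50.9, 15.0, array([ 0.6107, -0.3155,  0.0101]))
(array([ 0. , -0.8, -1. ]), 50.7, 15.0, array([ 0.6092, -0.3144,  0.1484])) 13.4917
```

View pics/g1.png

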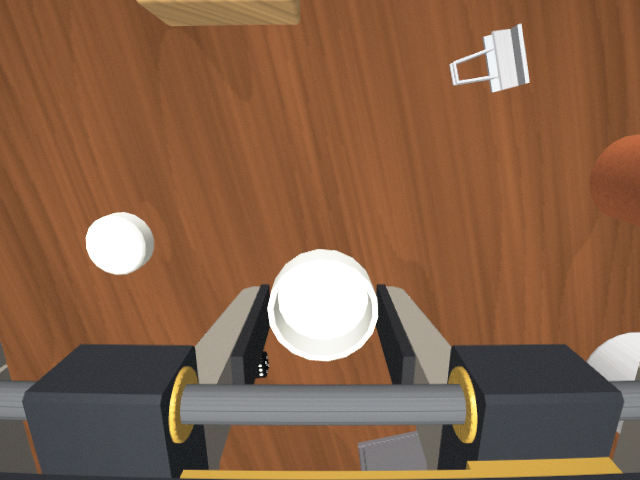

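The cup is held centred between the pads at (323,305) and upright. Next is placing it, with force monitoring.

```bash
python3 - <<'E'
from h import *
r=np.deg2rad
F=lambda:(np.round(bot.current_contact_force(),1),round(bot.current_opening()*92,1),round(bot.current_grip_force(),1),np.round(bot.current_ee_pos(),4))
P=(.6484,.1250); o=down(r(76))
bot.goto((*P,.15),o); bot.line_to((*P,.075),max_speed=.08); bot.hold(.3); f0=bot.current_contact_force()[2]; print(F())
z=.075
while z>.0575:
    z-=.002; bot.line_to((*P,z),max_speed=.03); bot.hold(.08); f=bot.current_contact_force()[2]-f0
    print(round(z,4),round(f,1),np.round(bot.current_ee_pos(),4))
    if abs(f)>6: break
print(F(),bot.current_clock())
E
```

```text
(array([-0. ,  0.2, -0.7]), 50.8, 15.0, array([0.6486, 0.125 , 0.0754]))
0.073 0.6 [0.6483 0.125  0.0729]
0.071 -0.4 [0.6484 0.125  0.0709]
0.069 -0.4 [0.6484 0.125  0.0689]
0.067 0.3 [0.6483 0.125  0.067 ]
0.065 0.6 [0.6483 0.125  0.065 ]
0.063 0.4 [0.6483 0.125  0.0629]
0.061 0.6 [0.6483 0.125  0.0609]
0.059 2.2 [0.6486 0.125  0.0592]
0.057 9.7 [0.6486 0.125  0.0589]
(array([-4.8, -0.3,  9. ]), 50.9, 15.0, array([0.6486, 0.125 , 0.0589])) 19.5583
```

```bash
python3 - <<'E'
from h import *
r=np.deg2rad
P=(.6484,.1250)
bot.line_to((*P,.0588),max_speed=.03); bot.set_gripper(.75); bot.hold(.2); bot.line_to((*P,.12),max_speed=.08)
bot.goto((.65,.08,.22),down(r(166)))
c=snap('wrist','p1.png')
P=ray(c,whites(c,(320,150,425,265),170),.069);print(cv2.fitEllipse(P[:,:2].astype(np.float32)*1000),bot.current_clock())
im=c['pixels'].copy(); a=np.linspace(0,6.28,60)
for p in proj(c,np.c_[.6484+.0255*np.cos(a),.125+.0255*np.sin(a),0*a+.069]): cv2.circle(im,tuple(np.round(p).astype(int)),0,(0,0,255),-1)
cv2.imwrite('pics/p1o.png',cv2.resize(im[130:290,150:450],(800,427)))
E
```

```text
((647.8369140625, 125.34493255615234), (49.544769287109375, 50.325531005859375), 81.6214828491211) 22.8917
```

View pics/p1o.png

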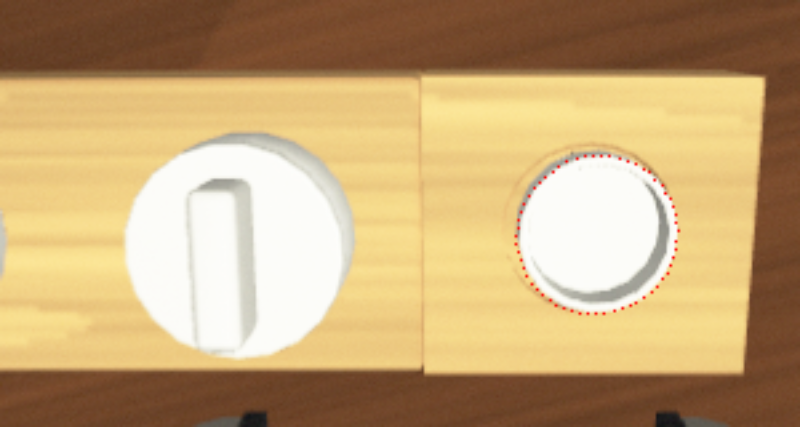

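The cup is seated in the pocket, hollow up, with its rim on the predicted 69 mm-high circle. Now I'll grip the lid and test both directions.

```bash
cat > turn.py <<'E'
from h import *
L=(.6219,.0183); Z=.0955; Y0=np.deg2rad(166)
def st(): return np.round(bot.current_contact_force(),1),np.round(bot.current_ft_torque(),2),round(bot.current_opening()*92,1),np.round(bot.current_joints()[5],3),np.round(bot.current_ee_pos(),4)
def probe(sgn,amax,step=.05,lim=.5):
    t0=bot.current_ft_torque()[2]; a=0
    while a<amax-1e-9:
        a=min(a+step,amax); bot.goto((*L,Z),down(Y0+sgn*a)); bot.hold(.06)
        d=bot.current_ft_torque()[2]-t0; print(round(sgn*a,2),round(d,2),*st()[3:4])
        if abs(d)>lim: return a,True
    return a,False
E
python3 - <<'E'
from turn import *
bot.set_gripper(.5)
bot.goto((*L,.16),down(Y0)); bot.line_to((*L,Z),max_speed=.08); bot.hold(.1); print(st())
bot.set_gripper(.0,35); bot.hold(.2); print(st(),bot.current_clock())
print(probe(1,.3)); print(bot.current_clock())
E
```

```text
(array([ 0.3, -0.2,  0.1]), array([-0.  , -0.01,  0.01]), 46.0, np.float64(-1.491), array([0.6225, 0.0182, 0.0963]))
(array([-0.6, -0.2,  0.8]), array([-0.09,  0.02, -0.04]), 13.9, np.float64(-1.491), array([0.6219, 0.0182, 0.0956])) 25.7
0.05 0.08 -1.54
0.1 0.08 -1.589
0.15 0.09 -1.639
0.2 0.08 -1.689
0.25 0.07 -1.739
0.3 0.1 -1.789
(0.3, False)
27.55
```

```bash
python3 - <<'E'
from turn import *
for a in np.arange(.45,1.36,.15):
    bot.goto((*L,Z),down(Y0+a)); bot.hold(.05)
    t=bot.current_ft_torque()[2]; print(round(a,2),round(t,2))
    if abs(t)>.8: break
else:
    print(st())
    for z in np.arange(Z+.004,Z+.0251,.004):
        bot.line_to((*L,z),max_speed=.04); bot.hold(.05); f=bot.current_contact_force(); print(round(z,4),np.round(f,1))
        if f[2]<-8: break
print(st(),bot.current_clock())
E
```

```text
0.45 -0.01
0.6 0.07
0.75 0.0
0.9 0.09
1.05 0.01
1.2 0.04
1.35 0.05
(array([-0.6, -0.4,  1.8]), array([0.06, 0.07, 0.05]), 13.6, np.float64(-2.836), array([0.6219, 0.0183, 0.0956]))
0.0995 [-0.4 -0.7 -0.8]
0.1035 [ 0.1 -0.4 -1.7]
0.1075 [-0.5  0.2 -0.7]
0.1115 [ 0.5  0.7 -1.5]
0.1155 [-0.1  0.8 -1.2]
0.1195 [0.4 0.1 0.1]
(array([0.4, 0.1, 0.1]), array([0.07, 0.02, 0.03]), 13.4, np.float64(-2.841), array([0.622 , 0.0183, 0.1197])) 31.5667
```

```bash
python3 - <<'E'
from turn import *
bot.line_to((*L,Z+.10),max_speed=.06); bot.hold(.6); print(st(),bot.current_clock(),bot.current_grip_force())
w=snap('wrist');s=snap('side')
u,v=np.round(proj(s,(*L,.12))[0]).astype(int)
cv2.imwrite('pics/f.png',np.hstack([cv2.resize(w['pixels'],(400,300)),cv2.resize(s['pixels'][v-75:v+75,u-100:u+100],(400,300))]))
E
```

```text
(array([ 0.1,  0.2, -1.2]), array([0.07, 0.08, 0.02]), 13.7, np.float64(-2.841), array([0.6219, 0.0183, 0.1956])) 33.5833 34.99982178211212
```

View pics/f.png

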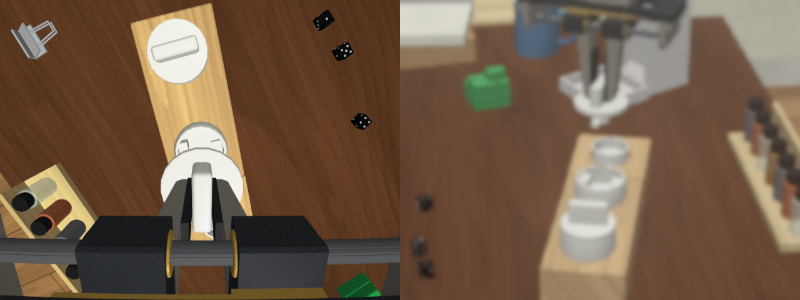

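The wrist view (left half) shows the lid gripped by its bar at about (202,185). The side view (right half) shows it level at about (600,100), above the open jar at (600,185), with the cup in its pocket at (610,150) and the other lid untouched.

```bash
python3 -c "
from h import *
print(bot.job_done())"
```

```text
the job is handed in; nothing more can be done
None
```

The job is handed in: the cup sits hollow side up, fully down in the pocket and released, and the middle jar's lid is off and held level about 10 cm above the jar; the first way I tried turned freely past the hard-stop range, so I did not try the other.

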